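# Let off the ratchet clamp and free the flask

## Task

The flask is shut in by the bottle clamp's arm, which a spring pulls towards open and a ratchet holds. Flick the pawl's thumb lever all the way over to off, take the load on the crank and wind it on just far enough for the pawl to spring clear, then ease the drum back until the arm lies fully home against its stop post. Do not let the drum fly back, squeeze the flask or force the arm against the post, and leave the flask and the other things standing where they are.

Things in the scene. Friction and masses are not known exactly. Their poses are not given: they have to be found in the camera images.
- clamp_base: dark wooden board of the bottle clamp, 12 mm thick, fixed to the worktop; a 150 x 150 mm part carries the drum and a second part behind it the flask bed with two upright wooden fence cheeks 85 mm high. Origin: underside of the board, straight below the drum's axis; x points from the crank side towards the back, y to its left, z up. In this frame the thumb lever's pivot (upright) is at x -43.7, y +42.5 mm and the flask stands at x +64, y +114 mm.
- drum_axis (a point): point on the drum's upright axis of rotation, 70 mm above the worktop (about the height of the crank's top). The drum: aluminium spool 66 mm across with a 20-tooth steel ratchet wheel, 81 mm across, under it (16 to 28 mm up); on top a flat steel crank.
- drum (a joint): drum angle in rad, growing anticlockwise seen from above: 0 = home (arm against the stop post), about 1.55 = wound up and held by the pawl as found. A spring inside turns it clockwise towards home: it pulls about 7 N at the crank knob when wound up and 3.5 N when home, with hardly any friction, so it flies if let go once the pawl is off.
- crank_grip (a point): middle of the crank's black knob: upright, barrel-shaped, 18 to 22 mm across, spanning 70 to 118 mm above the worktop, 65 mm from the drum's axis, turning freely on its pin. This point is 94 mm above the worktop, on the knob's axis; it goes round with the drum. Clear all round and above.
- clamp_arm: aluminium bar 14 mm wide and 10 mm high, 42 to 52 mm above the worktop, fixed to the drum and reaching 145 mm from its axis, with a cork-faced wooden pad 56 x 46 mm at its end. Origin on the drum's axis at the worktop; turns with the drum.
- clamp_pad (a point): centre of the pad's cork face, 118 mm from the drum's axis along the arm, 55 mm above the worktop. Wound up it stands only about 6 to 9 mm short of the flask (0.055 to 0.08 rad of drum): winding on any farther squeezes the flask against the fence.
- home_stop: fixed upright steel post 12 mm thick, top 60 mm above the worktop, 75 mm from the drum's axis; the side of the clamp arm comes to rest on it at drum angle 0 and is then held there by about 3 N of spring. Origin: on the post's axis, 11 mm above the worktop.
- pawl_lever (a joint): thumb lever angle in rad, growing clockwise seen from above: 0 = on, 0.6 = fully off (end of its travel). About 2.5 N at its post moves it and it stays where it is left. It turns on the same pivot as the pawl and moves the pawl only through a spring: with the lever off the loaded tooth still traps the pawl; it springs out when the drum is wound on by some 0.02 to 0.05 rad (1.5 to 3 mm at the knob).
- lever_post (a point): the lever's upright round steel post, 12 mm thick, standing 34 to 84 mm above the worktop, 43 mm from the lever's pivot; this point is on its axis, 72 mm up. Push it sideways, clockwise about the pivot. Nothing stands within 40 mm on the side it is pushed from, above 40 mm height.
- pawl_nose (a point): nose of the steel pawl, a 5 mm round tip 22 mm above the worktop: about 38 mm from the drum's axis while it sits in the ratchet, about 46 mm or more when it has sprung clear.
- flask: yellow drinks flask with black cap, 72 mm across, 250 mm tall, about 0.3 to 0.5 kg, standing loose on the board before the fence; origin: centre of its underside.
- jigger: steel double jigger, 47 mm across, 94 mm tall, bystander; origin: centre of its underside.
- shot_glass: shot glass, 48 mm across, 61 mm tall, bystander; origin: centre of its underside.
- stopper: wine stopper standing on its cap, 41 mm across, 56 mm tall, bystander; origin: centre of its underside.
Things that resemble listed ones, but are neither listed nor needed, are in the scene too. Leave any turquoise look-alike of the flask alone.

How it is judged:
By the outcome, as a careful person would: the job done as asked, in the order asked, and still so for the second after the job is handed in, with the robot touching nothing.
It also fails if it takes over 72 s, if anything falls off the work surface, if the arm or the gripper's body presses on something with over 40 N, if the wrist force passes 120 N, or if a joint passes its speed limit or range.

## Robot

A 7-joint arm with a two-finger parallel gripper is mounted at the origin on a cart in front of the work surface, level with it; the furniture and walls round the work are solid. World frame = base frame: x ahead of the robot, y to its left, z up, the work surface at z = 0. Lengths are in mm, angles in degrees, forces in N, time in s.
With the tool pointing down it reaches from about 425 to 1025 mm from the base axis. Payload 9.4 kg.
Tool frame: the origin (TCP) lies midway between the tips of the shut fingers; the grasp point (between the pads) lies 19 mm behind it; z points along the fingers, y is the line along which they close (so a half turn about z gives the same grasp; the last joint's range is limited). The gripper opens to 85 mm and grips with 20 to 120 N. Pads are 22 mm wide; open, the fingers measure 114 mm over their backs; the gripper's body (76 mm by 85 mm) begins 54 mm behind the grasp point. The pads swing forward as they close: fully open they stand 13 mm farther back than shut.
Start: joints at [60.235, 34.337, -0.143, 91.639, 0.103, 54.024, -4.572], TCP at [310.632, -655.081, 231.275] pointing down, gripper open.
Joint ranges: [-147.43, 147.43], [-19.82, 112.94], [-74.19, 73.91], [6.32, 146.72], [-59.91, 239.91], [6.04, 106.73], [-150.56, 150.56]. Speed limits (degrees/s): [127.2, 127.2, 172.46, 172.46, 180, 180, 180].

## Interface

Orientations are given as [roll, pitch, yaw] about the fixed x, y, z axes, in that order (R = Rz(yaw) Ry(pitch) Rx(roll)).
In Python, from cell import arm, status, eyes gives the robot as it stands. The module is installed in compiled form; this text tells all that it offers. Calls block until the motion is done:
- arm.move_to(position, orientation): joint-space move of the TCP to a pose.
- arm.servo_line(position, rot=None, vel=150, guard=None): straight line of the TCP; rot=None keeps the orientation; vel is the mean speed in mm/s. With guard (N) it stops when the force on the tool has changed by that much, and returns True; else False.
- arm.goto_joints(angles): joint-space move.
- arm.command_gripper(opening, force=None): finger opening in mm; force is the grip in N (None keeps the last); returns when the fingers have stopped.
- arm.pause(seconds).
- arm.inverse_kinematics(position, orientation): joint angles nearest the present ones, or None.
- status.observe(): the state.
- eyes.snapshot(name): name is "scene" or "top" or "wrist"; returns a dict with "image" (400x640x3 uint8, blue, green, red), "camera_matrix" (3x3 intrinsics, pixels), "distortion" ([k1, k2, p1, p2, k3] as OpenCV has them; the pictures are not rectified), "extrinsics" (4x4, takes a point from world to camera coordinates); the wrist camera has in their place "hand_eye" (4x4, takes a point from camera to tool coordinates, whose origin is the TCP and whose axes are the flange's). Camera axes: x right, y up, looking along -z (the intrinsics and any distortion apply to the point x, -y, -z); pixel columns grow to the right and rows downward; lengths in mm; the calibration is good to about 2 mm. A picture is of the moment at which its call begins: read the wrist's pose just before it. There is no depth.
A pose or a line that the arm cannot do raises arm.MotionError and nothing moves.
- arm.close_job(): hands the job in; it is judged then, once.
The state is a dict: "time_s": time; "qpos": joint angles; "joint_velocities": joint speeds; "tau": joint torques, N m; "tool_pos": TCP position; "eef_rot": TCP orientation; "wrist_force": force on the tool from outside, world axes, zero at the start; "torque": the same for the moment, N m; "gripper_width": finger opening in mm; "grip_force": force on a finger pad.
Only numpy, scipy, OpenCV 4.12 (cv2) and the standard library are available. Lean on these libraries where they do the work, as an engineer would, in place of code of your own. Each camera call takes 0.05 s, during which the arm holds its last target. There are 200 camera calls.

## Working session

There is one attempt and no reset: what is moved stays moved. The work goes in short steps, each a Python script; the robot and the scene stay as the last script left them, time stands still between calls to the robot, and variables do not carry over. Pictures are saved under pics/ and viewed, at most 10 in all, crops included, and the job is handed in when it is done.

```bash
mkdir -p pics
cat > h.py <<'E'
import numpy as np, cv2
from cell import arm, status, eyes
def snap(n,f):
    s=eyes.snapshot(n); cv2.imwrite('pics/'+f+'.png',s['image']); np.save('pics/'+f+'.npy',{k:v for k,v in s.items()},allow_pickle=True); return s
def ray(f,uv,Tcw=None):
    s=np.load('pics/'+f+'.npy',allow_pickle=True).item()
    p=cv2.undistortPoints(np.array([[uv]],float),np.array(s['camera_matrix']),np.array(s['distortion']))[0,0]
    d=np.array([p[0],-p[1],-1.]); 
    T=np.linalg.inv(np.array(s['extrinsics'])) if Tcw is None else Tcw
    return T[:3,3],T[:3,:3]@d
def atz(f,uv,z,T=None):
    o,d=ray(f,uv,T); return o+d*(z-o[2])/d[2]
def proj(f,P):
    s=np.load('pics/'+f+'.npy',allow_pickle=True).item()
    E=np.array(s['extrinsics']); out=[]
    for p in P:
        c=E[:3,:3]@np.array(p,float)+E[:3,3]
        q=np.array([[[c[0],-c[1],-c[2]]]])
        out.append(cv2.projectPoints(q,np.zeros(3),np.zeros(3),np.array(s['camera_matrix']),np.array(s['distortion']))[0][0,0])
    return np.array(out)
E
python3 - <<'E'
from h import *
for n in('scene','top'):
    s=snap(n,n+'1'); print(n,np.round(np.linalg.inv(s['extrinsics'])[:3,3]))
o=status.observe(); print(o)
E
```

```text
scene [-195.  526. 1017.]
top [ 325. -282.  935.]
{'time_s': 0.1, 'qpos': array([60.2349554 , 34.37988833, -0.14480066, 91.67548192,  0.10195486,
       54.02309113, -4.57279741]), 'joint_velocities': array([ 0.10014437, -0.09139262, -0.0821881 , -0.18398314, -0.01207512,
       -0.04226689,  0.04870124]), 'tau': array([ 5.99301886e-03, -7.77985597e+01,  1.56978920e+00, -2.58622777e+01,
        1.25490432e-02,  5.53234946e-03, -3.82415209e-06]), 'tool_pos': array([ 310.45056625, -654.71640691,  230.50949166]), 'eef_rot': array([-1.79921968e+02,  6.90288991e-03,  2.53717643e+01]), 'wrist_force': array([0.84044218, 0.26065449, 0.59323195]), 'torque': array([-0.00649627,  0.04349623,  0.02188268]), 'grip_force': 0.0, 'gripper_width': 85.19889990149419}
```

View pics/top1.png

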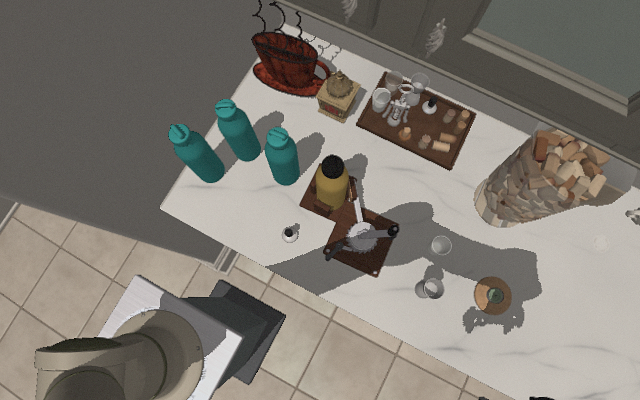

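View pics/scene1.png

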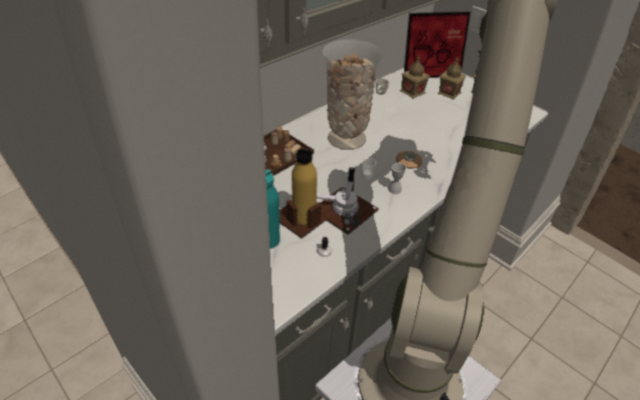

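The top view shows the clamp around (355,235): the flask at (333,180), the drum at about (362,237), the crank knob near (393,230) and a dark lever near (330,252). I'll enlarge it.

Run:
```python
from h import *
im=cv2.imread('pics/top1.png')[145:285,270:450]
cv2.imwrite('pics/c1.png',cv2.resize(im,None,fx=4.2,fy=4.2,interpolation=cv2.INTER_CUBIC))
print(atz('top1',(362,237),40),atz('top1',(393,230),118))
```

```text
[ 494.28589789 -303.09259722   40.        ] [ 526.13372324 -356.2554246   118.        ]
```

View pics/c1.png

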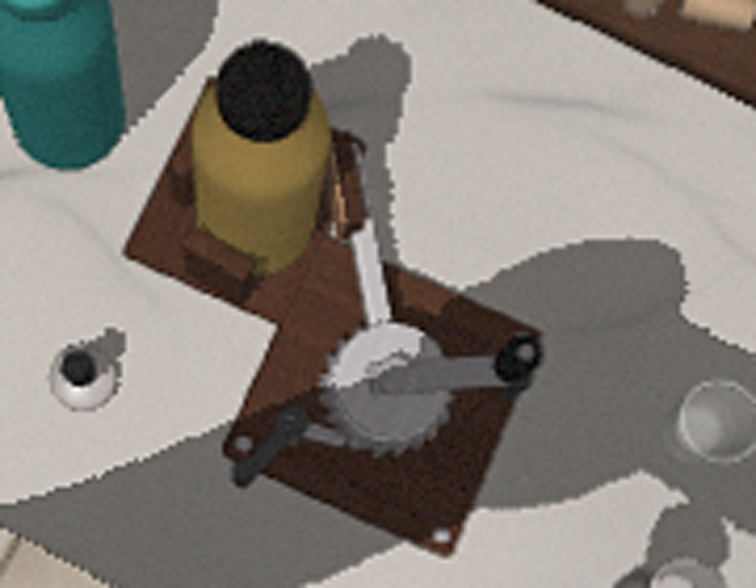

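The crop shows the board's corners at about (228,450), (447,553) and (540,338). The knob top is at (520,352), the pivot at (292,420), the lever post at (245,470), and the arm runs up to (362,225). Next I fit the board pose.

```bash
cat > g.py <<'E'
from h import *
from scipy.optimize import least_squares
cr=lambda u,v:(270+(u+.5)/4.2-.5,145+(v+.5)/4.2-.5)
obs=[((228,450),12,(-75,75)),((447,553),12,(-75,-75)),((540,338),12,(75,-75)),((292,420),40,(-43.7,42.5))]
W=[(atz('top1',cr(*a),z)[:2],l) for a,z,l in obs]
def R(t): return np.array([[np.cos(t),-np.sin(t)],[np.sin(t),np.cos(t)]])
f=lambda p:np.ravel([R(p[2])@np.array(l)+p[:2]-w for w,l in W])
E
python3 - <<'E'
from g import *
s=least_squares(f,[494,-303,0.]); p=s.x
print(p[:2],np.degrees(p[2]),np.round(f(p),1))
k=atz('top1',cr(520,354),118)[:2]; d=k-p[:2]; print('knob',k,np.hypot(*d),np.degrees(np.arctan2(d[1],d[0])))
pv=R(p[2])@[-43.7,42.5]+p[:2]; l=atz('top1',cr(245,472),84)[:2]; d=l-pv; print('pivot',pv,'post',l,np.hypot(*d),np.degrees(np.arctan2(d[1],d[0])))
print('flask',R(p[2])@[64,114]+p[:2])
a=atz('top1',cr(364,225),52)[:2]-p[:2];print('arm',np.hypot(*a),np.degrees(np.arctan2(a[1],a[0])))
for n,u,z in(('stopper',(80,365),56),('shot',(722,420),61)): print(n,atz('top1',cr(*u),z))
E
```

```text
[ 497.24927711 -302.60272641] 2.310352850705292 [-2.8  5.1 -2.7 -3.   5.3 -2.2  0.2  0.1]
knob [ 528.84841759 -356.0610895 ] 62.09913254794337 -59.41274420179854
pivot [ 451.8715253  -261.89892265] post [ 408.16404091 -253.20937537] 44.56290411793835 168.75556351567124
flask [ 556.60164677 -186.11540428]
arm 93.29884479116203 36.2145995716147
stopper [ 421.03847483 -140.21807702   56.        ]
shot [ 562.05799652 -480.16608844   61.        ]
```

Run:
```python
from h import *
R0=[180,0,55]
for p,y in (((450,-330,340),55),((529,-356,80),121),((529,-356,80),-59),((442,-336,80),32),((442,-336,80),-148),((408,-280,60),80)):
    q=arm.inverse_kinematics(p,[180,0,y]); print(p,y,None if q is None else np.round(q))
arm.move_to([450,-330,340],R0)
o=status.observe(); s=snap('wrist','w1')
from scipy.spatial.transform import Rotation as Ro
T=np.eye(4);T[:3,:3]=Ro.from_euler('xyz',o['eef_rot'],degrees=True).as_matrix();T[:3,3]=o['tool_pos']
T=T@np.array(s['hand_eye']); np.save('pics/w1T.npy',T); print(T.round(2),o['time_s'],o['tool_pos'],o['wrist_force'])
```

```text
(450, -330, 340) 55 [ 38.  17. -10. 106.   4.  58.  -8.]
(529, -356, 80) 121 [ 42.  40. -20. 109.  23.  34.  38.]
(529, -356, 80) -59 [ 17.  41.  19. 111. -23.  32. -98.]
(442, -336, 80) 32 [ 32.  35.  -1. 121.   2.  24. -28.]
(442, -336, 80) -148 [ 71.  51. -63. 118.  61.  53.  94.]
(408, -280, 60) 80 [ 33.  35.  -8. 129.  16.  17.   2.]
[[ 8.2000e-01  5.5000e-01  1.6000e-01  4.9010e+02]
 [-5.8000e-01  7.9000e-01  2.2000e-01 -2.7593e+02]
 [ 0.0000e+00 -2.7000e-01  9.6000e-01  4.8230e+02]
 [ 0.0000e+00  0.0000e+00  0.0000e+00  1.0000e+00]] 1.4833 [ 449.39816775 -331.51022497  339.51339179] [-0.33708544 -0.26466947  0.2729873 ]
```

View pics/w1.png

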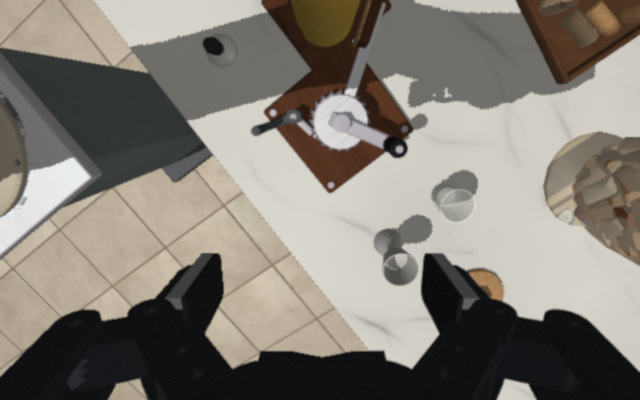

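The wrist view shows the drum at (342,122), the knob at (397,147), the lever pivot at (292,118) and the post at about (260,130). I'll enlarge it for reading.

Run:
```python
from h import *
im=cv2.imread('pics/w1.png')[60:200,240:425]
cv2.imwrite('pics/c2.png',cv2.resize(im,None,fx=4.2,fy=4.2,interpolation=cv2.INTER_CUBIC))
```

```text
(no output)
```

View pics/c2.png

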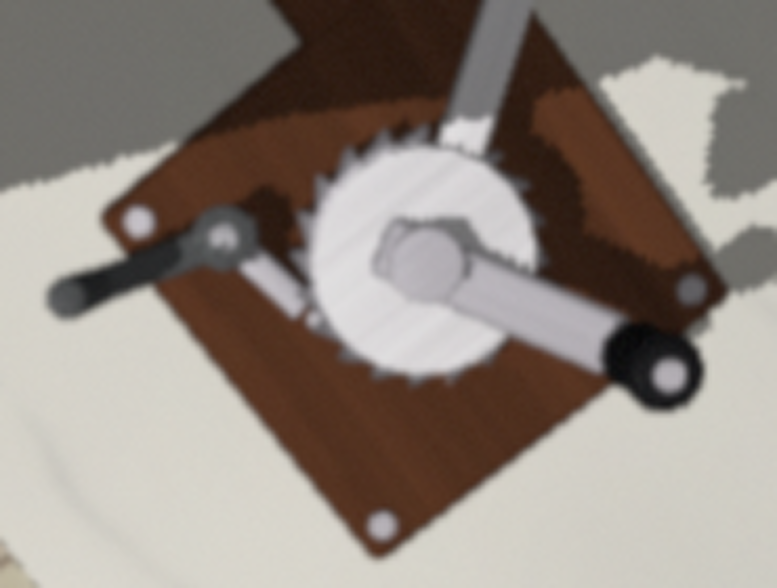

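Crop readings: corners (103,218), (378,558), (728,293); hub (428,262); knob cap (666,373); post top (68,297); pivot (223,237).

Run:
```python
from g import *
T=np.load('pics/w1T.npy'); c=lambda u,v:(240+(u+.5)/4.2-.5,60+(v+.5)/4.2-.5)
A=lambda u,z:atz('w1',c(*u),z,T)[:2]
obs=[((103,218),12,(-75,75)),((378,558),12,(-75,-75)),((728,293),12,(75,-75)),((223,237),38,(-43.7,42.5))]
W[:]=[(A(a,z),l) for a,z,l in obs]
s=least_squares(f,[494,-303,0.]); p=s.x
print(p[:2],np.degrees(p[2]),np.round(f(p),1)); print('hub',A((428,262),71))
k=A((666,373),118); d=k-p[:2]; print('knob',k,np.hypot(*d),np.degrees(np.arctan2(d[1],d[0])))
pv=R(p[2])@[-43.7,42.5]+p[:2]; l=A((68,297),84); d=l-pv; print('pivot',pv,'post',l,np.hypot(*d),np.degrees(np.arctan2(d[1],d[0])))
a=A((490,55),52)-p[:2];print('arm',np.hypot(*a),np.degrees(np.arctan2(a[1],a[0])))
```

```text
[ 498.45926815 -304.87587635] 3.25163786188696 [-2.1  3.2 -1.5 -2.2  3.1 -1.4  0.6  0.4]
hub [ 498.25148614 -305.26880417]
knob [ 531.82023445 -360.21565948] 64.61768851662241 -58.916798360155056
pivot [ 452.41896656 -264.92302127] post [ 410.99074437 -254.59521703] 42.69614894392694 166.0018380971226
arm 59.92240881915445 37.2392307390418
```

Run:
```python
from h import *
u=np.array([np.cos(np.radians(59.4)),np.sin(np.radians(59.4))])
P0=np.array([411,-254.6]); P1=np.array([423.9,-232.8]); rot=[180,0,59.4]
arm.command_gripper(0,force=40)
a=P0-32*u
arm.move_to([*a,130],rot); arm.servo_line([*a,55],vel=120)
arm.pause(0.2)
f0=status.observe()['wrist_force']
b=P1-(17-8)*u
hit=arm.servo_line([*b,55],vel=25,guard=7)
o=status.observe(); p=o['tool_pos'][:2]
print(hit,o['tool_pos'],'offset of tool before expected end post',(P1-p)@u,o['wrist_force']-f0,o['time_s'])
```

```text
True [ 415.18383538 -247.84873568   54.81004412] offset of tool before expected end post 17.389968030796766 [-0.49274463 -1.51263282  1.07324939] 5.6167
```

Run:
```python
from g import *
from scipy.spatial.transform import Rotation as Ro
u=np.array([np.cos(np.radians(59.4)),np.sin(np.radians(59.4))])
p=status.observe()['tool_pos']
h=arm.servo_line([*(p[:2]+5*u),55],vel=20,guard=10)
o=status.observe();print(h,(o['tool_pos'][:2]-p[:2])@u,o['wrist_force'])
b=p[:2]-20*u
arm.servo_line([*b,55],vel=100); arm.servo_line([*b,150],vel=200)
# above the knob
arm.command_gripper(60)
arm.move_to([532,-360.5,200],[180,0,121.1])
o=status.observe(); s=snap('wrist','w2'); snap('top','top2')
T=np.eye(4);T[:3,:3]=Ro.from_euler('xyz',o['eef_rot'],degrees=True).as_matrix();T[:3,3]=o['tool_pos']
T=T@np.array(s['hand_eye']); np.save('pics/w2T.npy',T); print(o['time_s'],o['tool_pos'],o['gripper_width'])
im=cv2.imread('pics/w2.png'); im2=cv2.resize(cv2.imread('pics/top2.png')[195:285,290:410],(640,480),interpolation=cv2.INTER_CUBIC)
out=np.zeros((590,800,3),np.uint8); out[:300,:480]=cv2.resize(im,(480,300)); out[300:590,:387]=cv2.resize(im2,(387,290))
cv2.imwrite('pics/c3.png',out)
```

```text
True -0.01503003852526855 [-0.85067209 -2.11028047  1.06465773]
8.3083 [ 531.12950957 -359.91861972  199.45446336] 59.91604998400546
```

View pics/c3.png

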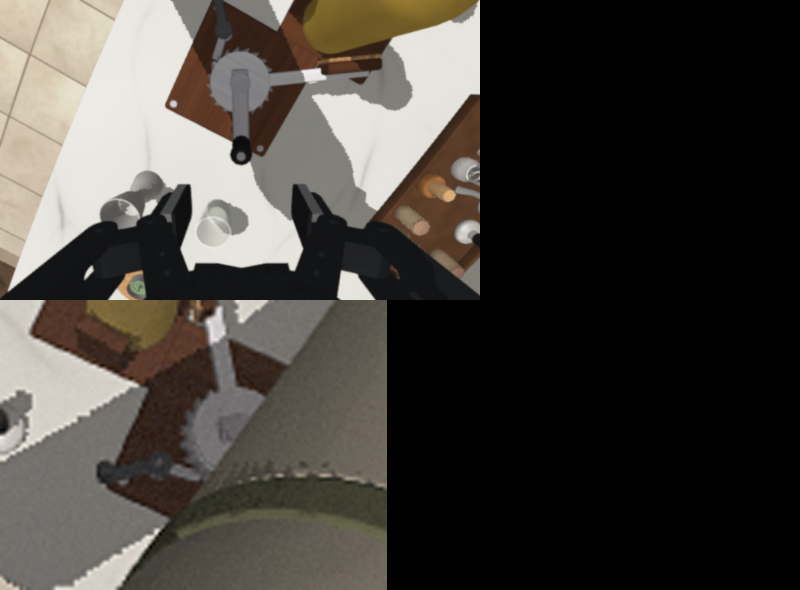

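The lever now points well round from before. In the wrist view its post top is at about (222,33) and the knob cap at (241,156), at 0.75 scale. I'll check the lever angle and knob position, then grasp.

Run:
```python
from g import *
T=np.load('pics/w2T.npy')
im=cv2.imread('pics/w2.png'); 
o1=cv2.resize(im[0:80,230:380],None,fx=4,fy=4,interpolation=cv2.INTER_CUBIC); o2=cv2.resize(im[170:230,230:380],None,fx=4,fy=4,interpolation=cv2.INTER_CUBIC)
cv2.imwrite('pics/c4.png',np.vstack([o1,o2]))
k=atz('w2',(321,208),118,T)[:2]; d=k-[498.3,-305]; print('knob',k,np.hypot(*d),np.degrees(np.arctan2(d[1],d[0])))
l=atz('w2',(296,44),84,T)[:2]; d=l-[452.4,-265]; print('post',l,np.hypot(*d),np.degrees(np.arctan2(d[1],d[0])))
```

```text
knob [ 531.97375503 -361.13009859] 65.45616659771484 -59.03947410167557
post [ 459.27759279 -274.64487876] 11.845884048824916 -54.508002854727934
```

View pics/c4.png

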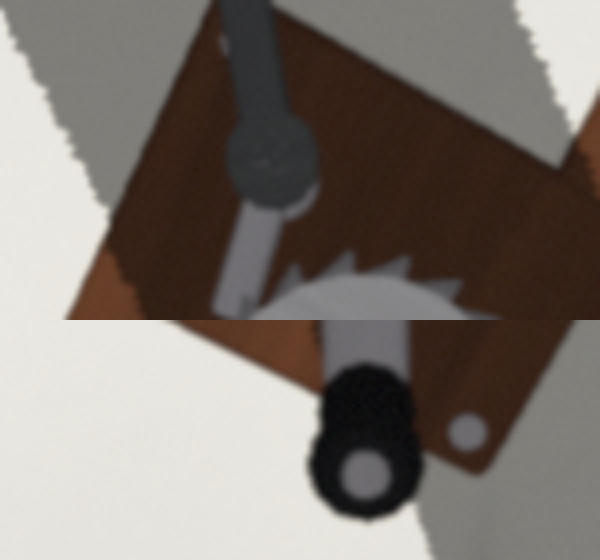

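```bash
cat > k.py <<'E'
from g import *
C=np.array([498.3,-305.]); Z=79.; RAD=65.
def tang(a): a=np.radians(a); return np.array([-np.sin(a),np.cos(a)])
def rad(a): a=np.radians(a); return np.array([np.cos(a),np.sin(a)])
def go(a,vel=15,guard=None,r=RAD,c=C): return arm.servo_line([*(c+r*rad(a)),Z],rot=[180,0,a+180],vel=vel,guard=guard)
def st(f0):
    o=status.observe(); d=o['tool_pos'][:2]-C; a=np.degrees(np.arctan2(d[1],d[0])); f=o['wrist_force']-f0
    return dict(a=round(a,2),r=round(np.hypot(*d),2),ft=round(f[:2]@tang(a),2),fr=round(f[:2]@rad(a),2),fz=round(f[2],1),z=round(o['tool_pos'][2],1),w=round(o['gripper_width'],1),grip=round(o['grip_force'],1),t=o['time_s'])
E
python3 - <<'E'
from k import *
T=np.load('pics/w2T.npy')
p1=atz('w2',(230+272/4,160/4),38,T)[:2];p2=atz('w2',(230+245/4,0),38,T)[:2];d=p2-p1;print('pivot',p1,'lever dir',np.degrees(np.arctan2(d[1],d[0])))
l=atz('top2',(290+105/3.225,195+171/3.225),84)[:2];d=l-[452.4,-265];print('post top2',l,np.hypot(*d),np.degrees(np.arctan2(d[1],d[0])))
a=-58.95
go(a,vel=100,guard=6); arm.pause(.3)
f0=status.observe()['wrist_force']; np.save('f0.npy',f0); print(st(f0))
arm.command_gripper(10,force=60); arm.pause(.2); print(st(f0))
E
```

```text
pivot [ 452.46437482 -266.25096443] lever dir 130.3344217986743
post top2 [ 420.67027157 -232.66482263] 45.30275225037187 134.458539182758
{'a': np.float64(-58.95), 'r': np.float64(65.14), 'ft': np.float64(0.0), 'fr': np.float64(0.0), 'fz': np.float64(0.0), 'z': np.float64(79.3), 'w': 60.1, 'grip': 0.0, 't': 10.0667}
{'a': np.float64(-59.19), 'r': np.float64(65.04), 'ft': np.float64(-2.83), 'fr': np.float64(-0.33), 'fz': np.float64(5.6), 'z': np.float64(79.2), 'w': 18.1, 'grip': 58.3, 't': 10.7333}
```

Run:
```python
from k import *
f0=np.load('f0.npy'); P=lambda:print({k:float(v) for k,v in st(f0).items()})
for d in (0.5,1.0,1.4,1.8,2.2):
    go(-59.1+d,vel=6); arm.pause(.15); P()
snap('wrist','w3'); snap('scene','s3')
```

```text
{'a': -59.0, 'r': 65.04, 'ft': -2.62, 'fr': -1.04, 'fz': 5.2, 'z': 79.2, 'w': 18.6, 'grip': 58.4, 't': 11.1333}
{'a': -58.82, 'r': 65.01, 'ft': -3.56, 'fr': -0.51, 'fz': 5.7, 'z': 79.1, 'w': 18.3, 'grip': 58.5, 't': 11.5333}
{'a': -58.73, 'r': 65.0, 'ft': -5.41, 'fr': -0.69, 'fz': 7.2, 'z': 79.1, 'w': 18.6, 'grip': 58.5, 't': 11.9333}
{'a': -58.56, 'r': 64.99, 'ft': -4.69, 'fr': -0.38, 'fz': 7.2, 'z': 79.1, 'w': 18.8, 'grip': 58.6, 't': 12.3333}
{'a': -58.43, 'r': 64.97, 'ft': -5.7, 'fr': -1.47, 'fz': 7.5, 'z': 79.1, 'w': 18.1, 'grip': 58.6, 't': 12.7333}
```

Run:
```python
from k import *
f0=np.load('f0.npy'); P=lambda:print({k:float(v) for k,v in st(f0).items()})
for d in (2.6,3.0,3.4,3.8):
    go(-59.1+d,vel=6); arm.pause(.2); P()
    if st(f0)['a']>-57.4: break
```

```text
{'a': -58.14, 'r': 65.0, 'ft': -7.56, 'fr': -1.43, 'fz': 7.6, 'z': 79.1, 'w': 18.5, 'grip': 58.6, 't': 13.2833}
{'a': -57.86, 'r': 64.97, 'ft': -6.55, 'fr': -1.26, 'fz': 8.0, 'z': 79.1, 'w': 18.5, 'grip': 58.7, 't': 13.7333}
{'a': -57.58, 'r': 64.97, 'ft': -6.37, 'fr': -0.97, 'fz': 7.6, 'z': 79.1, 'w': 18.4, 'grip': 58.7, 't': 14.1833}
{'a': -57.18, 'r': 64.97, 'ft': -6.87, 'fr': -1.22, 'fz': 7.6, 'z': 79.1, 'w': 18.4, 'grip': 58.7, 't': 14.6333}
```

Run:
```python
from k import *
f0=np.load('f0.npy'); P=lambda:print({k:float(v) for k,v in st(f0).items()})
snap('wrist','w4')
for d in (3.0,2.2,1.4,0.6):
    go(-59.1+d,vel=6); arm.pause(.2); P()
```

```text
{'a': -57.99, 'r': 64.98, 'ft': -6.35, 'fr': -1.13, 'fz': 7.7, 'z': 79.1, 'w': 18.5, 'grip': 58.7, 't': 15.1833}
{'a': -58.75, 'r': 65.0, 'ft': -6.81, 'fr': -1.24, 'fz': 8.1, 'z': 79.1, 'w': 18.3, 'grip': 58.7, 't': 15.6833}
{'a': -59.58, 'r': 65.06, 'ft': -7.02, 'fr': -0.26, 'fz': 7.1, 'z': 79.1, 'w': 18.3, 'grip': 58.7, 't': 16.1833}
{'a': -60.34, 'r': 65.09, 'ft': -7.71, 'fr': -1.0, 'fz': 7.5, 'z': 79.1, 'w': 18.2, 'grip': 58.7, 't': 16.6833}
```

Run:
```python
from k import *
f0=np.load('f0.npy'); P=lambda:print({k:float(v) for k,v in st(f0).items()})
for i,a in enumerate(np.arange(-63,-139.1,-4)):
    go(a,vel=16); s=st(f0)
    if i%3==0: P()
    if s['ft']>-1 or abs(s['fr'])>15 : print('stop');P();break
arm.pause(.2);P()
```

```text
{'a': -64.89, 'r': 65.2, 'ft': -7.58, 'fr': -0.37, 'fz': 6.8, 'z': 79.1, 'w': 18.4, 'grip': 58.6, 't': 17.15}
{'a': -76.64, 'r': 65.54, 'ft': -6.91, 'fr': 1.6, 'fz': 7.4, 'z': 79.1, 'w': 18.6, 'grip': 58.6, 't': 18.45}
{'a': -88.43, 'r': 65.9, 'ft': -5.82, 'fr': 3.01, 'fz': 6.4, 'z': 79.1, 'w': 18.4, 'grip': 58.6, 't': 19.75}
{'a': -100.28, 'r': 66.33, 'ft': -5.51, 'fr': 4.02, 'fz': 7.5, 'z': 79.1, 'w': 18.6, 'grip': 58.5, 't': 21.05}
{'a': -112.14, 'r': 66.67, 'ft': -4.91, 'fr': 5.67, 'fz': 6.6, 'z': 79.1, 'w': 18.3, 'grip': 58.6, 't': 22.35}
{'a': -124.1, 'r': 67.02, 'ft': -3.95, 'fr': 6.97, 'fz': 8.0, 'z': 79.1, 'w': 18.1, 'grip': 58.6, 't': 23.65}
{'a': -136.05, 'r': 67.32, 'ft': -3.13, 'fr': 7.66, 'fz': 8.8, 'z': 79.1, 'w': 18.9, 'grip': 58.7, 't': 24.95}
{'a': -139.97, 'r': 67.37, 'ft': -3.57, 'fr': 8.23, 'fz': 8.3, 'z': 79.1, 'w': 18.5, 'grip': 58.7, 't': 25.5833}
```

Run:
```python
from k import *
f0=np.load('f0.npy'); P=lambda:print({k:float(v) for k,v in st(f0).items()})
for a in np.arange(-139.8,-153,-.7):
    go(a,vel=8,r=66.3); arm.pause(.1)
    ft=np.mean([ (st(f0)['ft'],arm.pause(.02))[0] for _ in range(3)])
    if a<-143: P()
    if ft>-1: print('stop',a,ft);break
```

```text
{'a': -144.14, 'r': 67.61, 'ft': -2.48, 'fr': 4.38, 'fz': 7.8, 'z': 79.1, 'w': 18.5, 'grip': 58.6, 't': 28.0833}
{'a': -144.84, 'r': 67.57, 'ft': -3.89, 'fr': 5.17, 'fz': 7.5, 'z': 79.1, 'w': 18.2, 'grip': 58.6, 't': 28.4833}
{'a': -145.52, 'r': 67.6, 'ft': -3.77, 'fr': 5.07, 'fz': 8.4, 'z': 79.1, 'w': 18.6, 'grip': 58.6, 't': 28.8833}
{'a': -146.23, 'r': 67.6, 'ft': -2.99, 'fr': 5.56, 'fz': 7.7, 'z': 79.1, 'w': 18.2, 'grip': 58.6, 't': 29.2833}
{'a': -146.95, 'r': 67.68, 'ft': -3.02, 'fr': 5.49, 'fz': 8.3, 'z': 79.1, 'w': 18.3, 'grip': 58.6, 't': 29.6833}
{'a': -147.63, 'r': 67.64, 'ft': -2.86, 'fr': 5.48, 'fz': 8.1, 'z': 79.1, 'w': 18.3, 'grip': 58.6, 't': 30.0833}
{'a': -147.81, 'r': 67.62, 'ft': -1.12, 'fr': 5.66, 'fz': 6.2, 'z': 79.1, 'w': 18.4, 'grip': 58.6, 't': 30.4833}
{'a': -147.94, 'r': 67.62, 'ft': 1.88, 'fr': 5.58, 'fz': 5.1, 'z': 79.1, 'w': 18.5, 'grip': 58.5, 't': 30.8833}
stop -148.19999999999987 0.5533333333333333
```

Run:
```python
from k import *
f0=np.load('f0.npy')
arm.command_gripper(55); arm.pause(.2); print({k:float(v) for k,v in st(f0).items()})
p=status.observe()['tool_pos']
arm.servo_line([p[0],p[1],200],vel=80)
arm.move_to([420,-370,340],[180,0,55])
snap('wrist','w5'); snap('top','top5'); print(status.observe()['time_s'])
out=np.zeros((590,800,3),np.uint8); out[:400,:640]=cv2.imread('pics/w5.png'); 
c=cv2.imread('pics/top5.png')[150:280,280:430]; out[400:590,:219]=cv2.resize(c,(219,190)); cv2.imwrite('pics/c5.png',out)
```

```text
{'a': -148.22, 'r': 66.21, 'ft': 0.51, 'fr': 0.55, 'fz': -0.1, 'z': 79.0, 'w': 54.9, 'grip': 0.0, 't': 31.525}
33.925
```

View pics/c5.png

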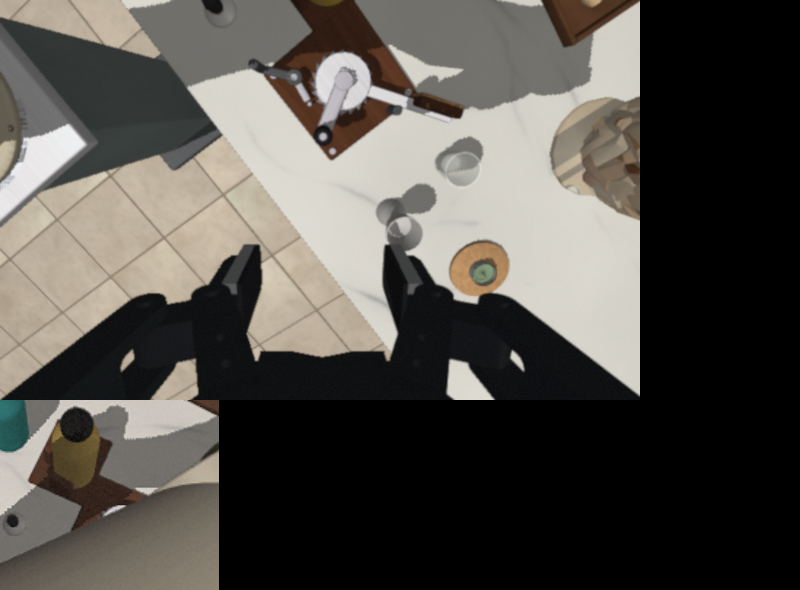

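The picture shows the arm resting beside its stop post at (397,108), the pawl nose clear of the wheel at (309,103) and the lever off at (255,65). The flask and the other things are still standing where they were, and the robot is clear.

```bash
python3 -c "
from h import *
print(arm.close_job())"
```

```text
the job is handed in; nothing more can be done
None
```

The job is done and handed in at about 34 s: the lever is off, the pawl is clear, the drum was eased back until the clamp arm rests on its stop post, and the flask and other things look undisturbed.

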